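Hook a dropped lamp cap out from under the riser and fit it

TASK

A dust cap of the headlamp has slid under the low clear riser. Use the flat hook, not the fingers, to drag it out onto the open bench, then lay the hook back down on its flat blade on the open bench, and push the cap fully down over the one collar of the headlamp that it goes over. Leave the jar, the screwdriver and the cup where they are.

Things in the scene. Friction and masses are not known exactly. Their poses are not given: they have to be found in the camera images.
- riser: Fixed low riser: clear acrylic board 220 deep x 400 wide, underside 62, top 68 mm above the bench, on two 12 mm side walls as deep as the board at its two ends (376 open between, front and back). Origin: middle of its front edge, at bench level. x points level in under the riser, y along the front edge, z up. Organiser boxes on the board at x over 129 mm reach 125 mm above the bench.
- bar_mid (a point): Middle of the riser's aluminium light bar, which runs the 400 mm width just before and above the front edge: section 50 (riser x) by 26 mm, from 62 to 12 mm before the front edge, 170 to 196 mm above the bench, on end posts 12 wide. A hand held upright close to the riser meets it, one leaning back 35 degrees passes in front of it. Axes as the riser.
- cap_center (a point): Dropped black dust cap, 35 to 70 g: round inverted cup, 66 outside diameter, 20 high, 58 inside diameter, cavity 16 deep, open below. A grip bar 58 long, 10 thick stands across its top, from 20 to 42 mm above the bottom edge. Point: on the axis, 20 above the bottom edge (at the flat top). x along the grip bar, z up. Starts flat on the bench, 70 to 100 mm in under the riser.
- hook_grip (a point): Mid-handle of the loose flat hook, 110 g. Blade 175 x 20 x 5 mm flat on the bench; x along it to the tip, z up. The black handle, 14 thick along y, 22 deep, 95 long, rises from the blade's rear end leaning back (to -x) 35 degrees from vertical. This point is 60 up along the handle (42 below its top end): 53 above the blade's underside, 34 behind the blade's rear, 209 behind its tip.
- hook_tip (a point): Point on the blade's centre line, mid-thickness (2.5 mm above its underside), 7 mm short of the tip end, 202 mm ahead of hook_grip along x. Same axes.
- hook_end (a point): Middle of the far end of the hook arm, which lies in the blade's plane at its tip and points to -y: 14 wide, 5 thick, its end 63 mm from the blade's centre line. It slants back a little: its inner (rear) edge is 197 mm ahead of hook_grip where it leaves the blade and 188 mm ahead at its end. Same axes.
- collar_narrow_rim (a point): Top centre of the narrower of two upright round grey collars on the back of the headlamp: 53 mm diameter, 25 high, its top edge tapered (4 mm in, over 5 mm), rim 105 mm above the bench. The cap goes over it until the inside of its top rests on the rim. Either collar may be at either place, centres 130 mm apart.
- collar_wide_rim (a point): Top centre of the other collar, 61 mm in diameter, otherwise the same: too wide for the cap.
- housing: The fixed black headlamp housing, lying on its lens, 330 x 200 mm, its deck 80 mm above the bench. Origin: centre of its underside. Long side along x.
- jar: Small glass jar, diameter 52, 50 high, under the riser beside the cap, at the -y side of the riser. Origin: centre of its underside. To be left alone.
- screwdriver: Screwdriver lying on the bench, along its x. To be left alone.
- cup: White cup, diameter 72, 80 high, on the bench. Origin: centre of its underside. To be left alone.

How it is judged:
By the outcome, as a careful person would: the job done as asked, in the order asked, and still so for the second after the job is handed in, with the robot touching nothing.
It also fails if it takes over 56 s, if anything falls off the work surface, if the arm or the gripper's body presses on something with over 40 N, if the wrist force passes 120 N, or if a joint passes its speed limit or range.

ROBOT

A 7-joint arm with a two-finger parallel gripper is mounted at the origin on the work surface. World frame = base frame: x ahead of the robot, y to its left, z up, the work surface at z = 0. Lengths are in m, angles in rad, forces in N, time in s.
With the tool pointing down it reaches from about 0.425 to 0.975 m from the base axis. Payload 16.7 kg.
Tool frame: the origin (TCP) lies on the centre line of the jaws, within the pads' length; the fingertips stand 14 mm ahead of it and the grasp point (between the pads) lies 5 mm behind it; z points along the fingers, y is the direction in which the jaws open and shut (so a half turn about z gives the same grasp; the last joint's range is limited). The gripper opens to 85 mm and grips with 20 to 120 N. Pads are 22 mm wide; open, the fingers measure 114 mm over their backs; the gripper's body (76 mm by 85 mm) begins 54 mm behind the grasp point. The pads swing forward as they close: fully open they stand 13 mm farther back than shut.
Start: joints at [-1.476, 0.426, 0.074, 1.606, -0.034, 1.111, -0.067], TCP at [0.164, 0.655, 0.245] pointing down, gripper open.
Joint ranges: [-2.85, 2.85], [-0.5, 2.14], [-1.23, 1.37], [0.21, 2.46], [-1.02, 4.16], [0.16, 2.05], [-2.73, 2.73]. Speed limits (rad/s): [1.89, 1.89, 2.39, 2.39, 3.01, 3.01, 3.01].

INTERFACE

Orientations are given as a unit quaternion [w, x, y, z].
In Python, from workcell import r gives the robot as it stands.
- The arm moves only by the tool jog_arm, never from a script. Its argument "deltas" is one flat list of numbers, 5 for each row, row after row: the shift along the tool's x, y, z in m, then the turn about the tool's z in degrees, then the closure, from -1 (fully open) to 1 (shut). In form: [x, y, z, yaw, hand, x, y, z, yaw, hand, ...]. A call has 1 to 10 rows; each row shifts and turns the commanded pose from where the row before left it, along the tool's axes as they then stand; what a row does not reach is not made up. A row lasts 1/12 s, in which the tool goes at most 41.7 mm and 7.16 degrees, less where a joint would pass 70% of its speed; a pose out of reach is approached as far as the arm can. A call is refused whole if a number of a shift passes 0.0417 or a number of a turn 7.16, either way. A call with a gripper value outside its range is refused whole. The fingers move at their own pace and stop on an object; "force" is the grip in N (left out, the last holds). Time passes only in rows, so rows that do not move let the fingers close. It gives the time, the measured TCP pose, the force and the opening at its end, in the units of the state.
- r.read_state(): the state, without advancing time (a new reading comes with each control period).
- r.capture(name): name is "scene" or "top" or "wrist"; returns the picture (400x640x3 uint8, red, green, blue); there is no depth.
- r.camera_model(name): a dict with "fx", "fy", "cx", "cy" (pixels), "extrinsics" (4x4, takes a point from world to camera coordinates). Camera axes: x right, y up, looking along -z (the intrinsics and any distortion apply to the point x, -y, -z); pixel columns grow to the right and rows downward; lengths in m; the calibration is good to about 2 mm. A picture is of the moment at which its call begins: read the wrist's pose just before it. camera_model takes no time and is no camera call; for the wrist camera it gives the pose at the moment of the call.
- r.hand_in(): hands the job in, once; it reports no verdict.
The state is a dict: "t": time; "q": joint angles; "dq": joint speeds; "tau": joint torques, N m; "tcp_pos": TCP position; "ee_rot": TCP orientation; "ft_force": force on the tool from outside, world axes, zero at the start; "wrist_torque": the same for the moment, N m; "opening": finger opening in m.
Only numpy, scipy, OpenCV 4.12 (cv2) and the standard library are available. Lean on these libraries where they do the work, as an engineer would, in place of code of your own. Each camera call takes 0.05 s, during which the arm holds its last target. There are 200 camera calls.

## Working session

There is one attempt and no reset: what is moved stays moved. The work goes in short steps, Python scripts to look and compute and a tool call to move; the robot and the scene stay as the last step left them, time stands still between calls to the robot, and variables do not carry over. Pictures are saved under pics/ and viewed, about 8 in all and at most 12, crops included, and the job is handed in when it is done.

Besides the shell and the picture viewer there is one more tool, called after "Emit:" by a JSON object that holds its "fn" and its "kwargs", one argument or row to a line. jog_arm: Moves the arm, as the interface text tells. Its arguments: {"type":"object","properties":{"deltas":{"type":"array","items":{"type":"number"}},"force":{"type":"number"}},"required":["deltas"]}

```bash
ls; mkdir -p pics; cat > h.py <<'E'
import numpy as np,cv2
from workcell import r
def save(n,f):
    im=r.capture(n); cv2.imwrite('pics/'+f,im[:,:,::-1]); np.save('pics/'+f[:-4]+'.npy',im); return im
def ray(n,u,v,m=None):
    m=m or r.camera_model(n); E=np.array(m['extrinsics']); R=E[:3,:3]; t=E[:3,3]
    d=np.array([(u-m['cx'])/m['fx'],-(v-m['cy'])/m['fy'],-1]); return -R.T@t, R.T@d
def atz(n,u,v,z,m=None):
    o,d=ray(n,u,v,m); return o+d*(z-o[2])/d[2]
def proj(n,p,m=None):
    m=m or r.camera_model(n); E=np.array(m['extrinsics']); c=E[:3,:3]@np.array(p)+E[:3,3]
    return m['cx']+m['fx']*c[0]/-c[2], m['cy']-m['fy']*c[1]/-c[2]
E
python3 - <<'E'
from h import *
for n in ('scene','top'):
    save(n,n+'1.png'); m=r.camera_model(n); print({k:(np.round(v,3).tolist()) for k,v in m.items() if not isinstance(v,str)})
s=r.read_state();print(s)
E
```

```text
pics
{'fx': 515.513, 'fy': 515.513, 'cx': 322.338, 'cy': 201.235, 'extrinsics': [[-0.742, 0.67, -0.018, 0.416], [-0.481, -0.513, 0.711, 0.171], [0.468, 0.537, 0.702, -1.612], [0.0, 0.0, 0.0, 1.0]]}
{'fx': 451.93, 'fy': 451.93, 'cx': 319.979, 'cy': 206.141, 'extrinsics': [[-0.002, -1.0, -0.017, 0.017], [0.988, -0.004, 0.153, -0.558], [-0.153, -0.016, 0.988, -1.357], [0.0, 0.0, 0.0, 1.0]]}
{'t': 0.1, 'q': array([-1.47549268,  0.42668647,  0.07387947,  1.60652957, -0.03409763,
        1.11080866, -0.06710385]), 'dq': array([ 2.11846516e-03,  2.89671145e-05,  6.87884879e-04, -1.99471651e-03,
        3.99749643e-04, -1.31719284e-04,  3.94974535e-04]), 'tau': array([ 8.62364774e-03, -9.51546836e+01,  3.77094984e+00, -4.64395380e+01,
        1.95733993e-02,  6.63466053e-03, -4.27209704e-05]), 'tcp_pos': array([0.16355307, 0.65452692, 0.24467599]), 'ee_rot': array([-2.34434596e-05,  1.22125234e-01,  9.92514526e-01, -5.85515893e-04]), 'ft_force': array([-0.55957798, -0.18237708, -0.95233143]), 'wrist_torque': array([-0.05508211, -0.04495977, -0.01435376]), 'opening': 0.0854217305925099}
```

View pics/top1.png

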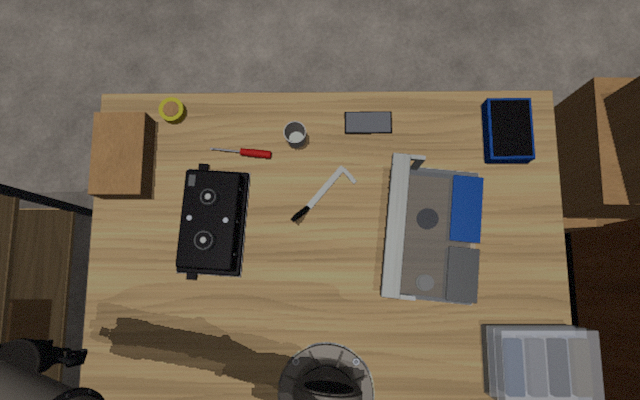

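View pics/scene1.png

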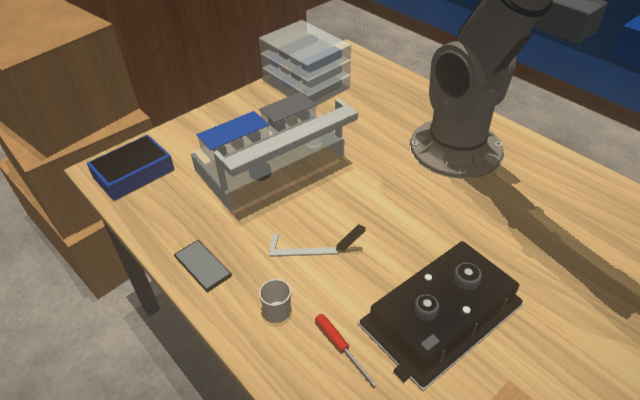

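The top view shows the riser at (385–482, 153–302) with the cap at (428,218) and the jar at (425,283). The hook runs from its handle at (300,214) to its tip at (343,168), and the collars are at (207,197) and (203,240). Next I'll enlarge the parts that matter.

```bash
python3 - <<'E'
from h import *
t=cv2.imread('pics/top1.png');s=cv2.imread('pics/scene1.png')
C=np.zeros((600,800,3),np.uint8)
def put(im,x0,x1,y0,y1,k,X,Y):
    c=cv2.resize(im[y0:y1,x0:x1],None,fx=k,fy=k,interpolation=cv2.INTER_CUBIC); c=cv2.convertScaleAbs(c,alpha=1.5,beta=10)
    C[Y:Y+c.shape[0],X:X+c.shape[1]]=c
put(t,370,500,145,310,3,0,0)
put(s,185,365,90,220,2.2,395,0)
put(t,285,365,160,230,3.5,395,300)
put(t,170,260,185,255,1.3,680,300)
cv2.imwrite('pics/c1.png',C)
E
```

```text
(no output)
```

View pics/c1.png

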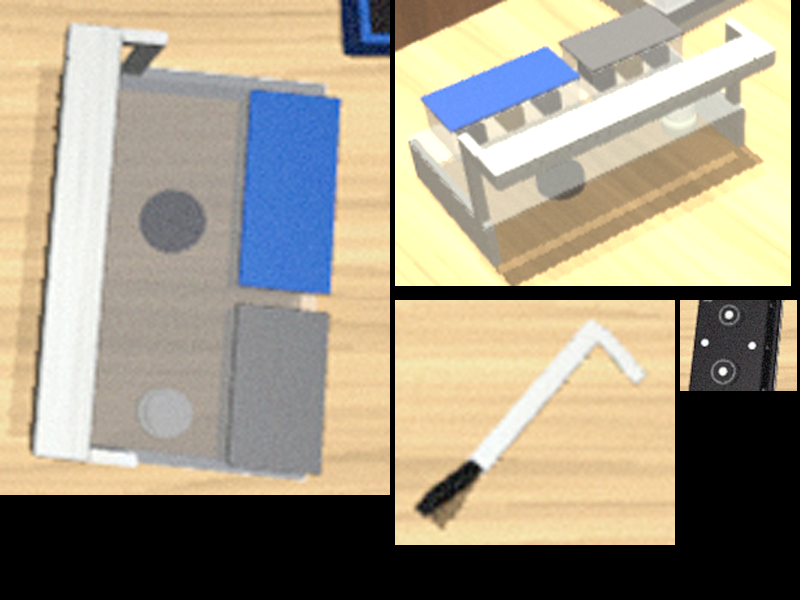

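The enlargements give these pixels:
- **Light bar top corners:** about (393,153) and (410,154) at one end, (382,297) and (399,298) at the other.
- **Cap:** centre (427.3,218.3).
- **Hook:** tip corner (341.3,165.7), blade rear (311.3,207.1), arm end (355,182), handle top (293.6,220).

```bash
python3 - <<'E'
from h import *
P=lambda cx,cy:(370+cx/3,145+cy/3)
f=lambda n,uv,z:print(n,np.round(atz('top',*uv,z),4))
for k,c in dict(A=(70,25),B=(120,28),C=(35,456),D=(88,460)).items(): f('bar'+k,P(*c),.196)
f('rearT',P(325,85),.068);f('rearB',P(308,478),.068)
f('cap',P(172,221),.021);f('jar',P(165,413),.05)
H=lambda cx,cy:(285+(cx-395)/3.5,160+(cy-300)/3.5)
f('corner',H(594,321),.005);f('bladeRear',H(487,465),.005);f('armend',H(641,378),.005);f('handletop',H(427,508),.09)
N=lambda cx,cy:(170+(cx-680)/1.3,185+(cy-300)/1.3)
# collars: circles
im=np.load('pics/top1.npy');c=cv2.resize(im[180:260,170:255],None,fx=8,fy=8,interpolation=cv2.INTER_CUBIC)
g=cv2.convertScaleAbs(c[:,:,1],alpha=2)
cc=cv2.HoughCircles(g,cv2.HOUGH_GRADIENT,1,150,param1=80,param2=20,minRadius=55,maxRadius=95)
for x,y,R in cc[0][:4]: print(x,y,R,np.round(atz('top',170+x/8-.4375,180+y/8-.4375,.105),4), 'dia',2*R/8*1.25/452)
cv2.imwrite('pics/c2.png',cv2.convertScaleAbs(c[:,:,::-1],alpha=1.5)[:600])
E
```

```text
barA [ 0.6833 -0.193   0.196 ]
barB [ 0.6801 -0.2394  0.196 ]
barC [ 0.2887 -0.1515  0.196 ]
barD [ 0.2852 -0.1984  0.196 ]
rearT [ 0.6538 -0.4699  0.068 ]
rearB [ 0.2616 -0.4318  0.068 ]
cap [ 0.5207 -0.3196  0.021 ]
jar [ 0.3241 -0.2989  0.05  ]
corner [ 0.6949 -0.0551  0.005 ]
bladeRear [0.5611 0.0434 0.005 ]
armend [ 0.6411 -0.0976  0.005 ]
handletop [0.5113 0.0915 0.09  ]
263.5 480.5 60.5 [0.4507 0.3596 0.105 ] dia 0.041827988
302.5 130.5 65.8 [0.5812 0.35   0.105 ] dia 0.045492258
```

View pics/c2.png

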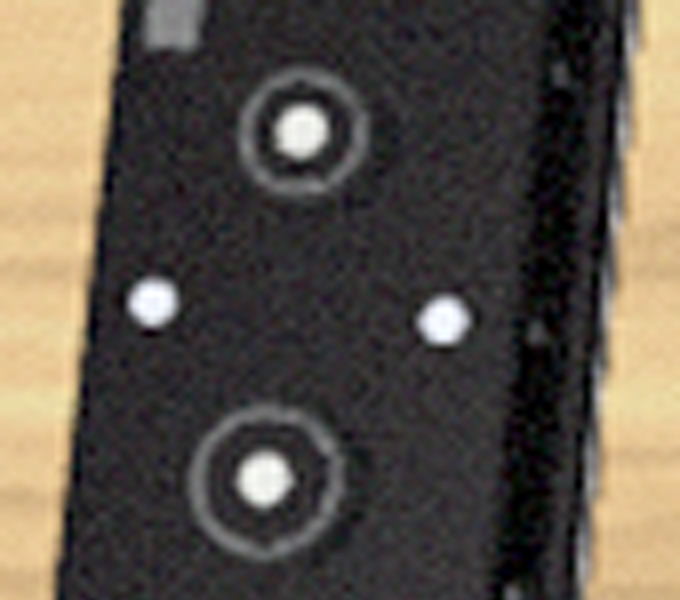

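I have all the poses now. The riser origin is about (0.480,-0.232), with its x axis heading -96°. The cap sits at riser (82,+49) mm. The narrow collar is the upper ring, at (0.581,0.350). The hook heads about -38°. I'll move over the hook.

Emit:
{"fn": "jog_arm", "kwargs": {
  "deltas": [-0.028, -0.027, 0, 0, -1, -0.028, -0.027, 0, 0, -1, -0.028, -0.027, 0, 0, -1, -0.028, -0.027, 0, 0, -1, -0.028, -0.027, 0, 0, -1, -0.028, -0.027, 0, 0, -1, -0.028, -0.027, 0, 0, -1, -0.028, -0.027, 0, 0, -1, -0.028, -0.027, 0, 0, -1]
}}

```text
t: 0.85
tcp_pos: [0.3497, 0.3561, 0.2452]
ee_rot: [-0.0, 0.122, 0.993, -0.0]
ft_force: [1.6, 1.1, 0.5]
opening: 0.0853
```

Emit:
{"fn": "jog_arm", "kwargs": {
  "deltas": [-0.028, -0.027, 0, 0, -1, -0.028, -0.027, 0, 0, -1, -0.028, -0.027, 0, 0, -1, -0.028, -0.027, 0, 0, -1, -0.028, -0.027, 0, 0, -1, -0.028, -0.027, 0, 0, -1, -0.028, -0.027, 0, 0, -1, -0.028, -0.027, 0, 0, -1, -0.028, -0.027, 0, 0, -1, 0, 0, 0, 6, -1]
}}

```text
t: 1.68
tcp_pos: [0.5373, 0.0539, 0.2456]
ee_rot: [0.001, 0.174, 0.985, -0.001]
ft_force: [-1.3, -0.6, -0.3]
opening: 0.0854
```

Emit:
{"fn": "jog_arm", "kwargs": {
  "deltas": [0, 0, 0, 6, -1, 0, 0, 0, 6, -1, 0, 0, 0, 6, -1]
}}

```text
t: 1.93
tcp_pos: [0.5346, 0.0608, 0.245]
ee_rot: [-0.0, 0.329, 0.944, -0.0]
ft_force: [-0.2, 0.4, -0.6]
opening: 0.0855
```

```bash
python3 - <<'E'
from h import *
import json
s=r.read_state(); print(s['t'],s['tcp_pos'],s['ee_rot'],s['q'])
m=r.camera_model('wrist'); save('wrist','w1.png')
np.save('pics/w1m.npy',m,allow_pickle=True); print(m)
E
```

```text
1.9333 [0.5346403  0.06076433 0.24502023] [-2.46723589e-04  3.28613042e-01  9.44464587e-01 -2.26741975e-04] [-0.70089657  0.21985082  0.54664763  1.93771465 -0.13325678  1.01988391
  0.80624999]
{'fx': 360.3160763288779, 'fy': 360.3160763288779, 'cx': 319.9357290664509, 'cy': 206.35627723524965, 'extrinsics': array([[ 6.21409219e-01,  7.83486171e-01, -5.70623054e-05,
        -3.80231219e-01],
       [-7.53695294e-01,  5.97761178e-01, -2.73175727e-01,
         4.02636235e-01],
       [-2.13995295e-01,  1.69796923e-01,  9.61964146e-01,
        -2.72902128e-01],
       [ 0.00000000e+00,  0.00000000e+00,  0.00000000e+00,
         1.00000000e+00]])}
```

View pics/w1.png

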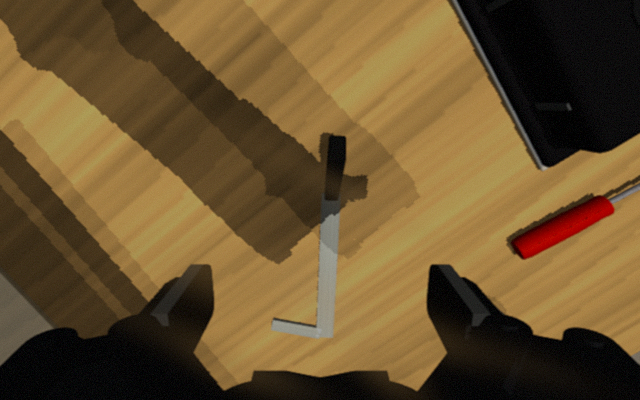

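The wrist view shows the hook with its handle top at about (337,137), the blade from (330,203) to (325,337), and the arm end at (274,324). It points toward the hand, as planned.

```bash
cat >> h.py <<'E'
def hd(h): h=np.radians(h); return np.array([np.cos(h),np.sin(h)])
def tool(s=None):
    s=s or r.read_state(); q=s['ee_rot']; from scipy.spatial.transform import Rotation as Ro
    return np.array(s['tcp_pos']), Ro.from_quat(np.r_[q[1:],q[0]]).as_matrix()
def todelta(p):
    t,R=tool(); return np.round(R.T@(np.array(p)-t),4), 'tool x heading',round(np.degrees(np.arctan2(R[1,0],R[0,0])),2)
E
python3 - <<'E'
from h import *
m=np.load('pics/w1m.npy',allow_pickle=True).item()
im=np.load('pics/w1.npy').astype(int)
# blade: bright low-saturation pixels per row
pts=[]
for v in range(222,322,4):
    row=im[v,300:350]; sat=row.max(1)-row.min(1); k=np.where((sat<35)&(row.mean(1)>70))[0]+300
    if len(k)>6: pts.append((k.min(),k.max(),v))
print(pts[::5])
W=np.array([atz('wrist',(a+b)/2,v,.005,m)[:2] for a,b,v in pts])
vx,vy,x0,y0=cv2.fitLine(W.astype(np.float32),cv2.DIST_HUBER,0,.001,.001).ravel()
print('blade heading',np.degrees(np.arctan2(vy,vx)),x0,y0)
d=np.array([vx,vy]); d*=np.sign(d[0])
for n,uv,z in(('rear',(330,202),.005),('tipend',(325,339),.004),('armend',(273,325),.003),('toprear',(337,136),.081)):
    p=atz('wrist',*uv,z,m)[:2]; print(n,p,'along',(p-[x0,y0])@d,'across',np.cross(d,p-[x0,y0]))
print(todelta((.53,.06,.1)))
E
```

```text
[(np.int64(322), np.int64(338), 222), (np.int64(320), np.int64(337), 242), (np.int64(320), np.int64(336), 262), (np.int64(318), np.int64(335), 282), (np.int64(318), np.int64(333), 302)]
blade heading -40.54861 0.6350027 -0.008799362
rear [0.56595426 0.05000257] along -0.09069348208801722 across -0.00020697062439817976
tipend [ 0.69531556 -0.05849695] along 0.07813708446103136 across 0.0014460401014369031
armend [ 0.64287825 -0.0950299 ] along 0.06204216655171946 across -0.060402823852620656
toprear [0.50897921 0.09897826] along -0.16582499737527504 across -3.164522077031551e-05
(array([ 0.003 , -0.0035,  0.145 ]), 'tool x heading', np.float64(141.18))<stdin>:15: DeprecationWarning: Arrays of 2-dimensional vectors are deprecated. Use arrays of 3-dimensional vectors instead. (deprecated in NumPy 2.0)
```

Emit:
{"fn": "jog_arm", "kwargs": {
  "deltas": [0, 0, 0, 1.7, -1, 0.0334, 0.0125, 0, 0, -1, 0, 0, 0.035, 0, -1, 0, 0, 0.035, 0, -1, 0, 0, 0.035, 0, -1, 0, 0, 0.035, 0, -1, 0, 0, 0.032, 0, -1, 0, 0, 0, 0, -1, 0, 0, 0, 0, -1]
}}

```text
t: 2.73
tcp_pos: [0.5163, 0.0916, 0.0727]
ee_rot: [-0.001, 0.339, 0.941, -0.001]
ft_force: [-0.0, -0.4, 1.0]
opening: 0.0853
```

Emit:
{"fn": "jog_arm", "kwargs": {
  "deltas": [0, 0, 0, 0, 1, 0, 0, 0, 0, 1, 0, 0, 0, 0, 1, 0, 0, 0, 0, 1, 0, 0, 0, 0, 1, 0, 0, 0, 0, 1, 0, 0, 0, 0, 1, 0, 0, 0, 0, 1],
  "force": 100
}}

```text
t: 3.4
tcp_pos: [0.5172, 0.0923, 0.0738]
ee_rot: [0.0, 0.34, 0.941, 0.0]
ft_force: [-2.8, 1.1, 9.9]
opening: 0.0125
```

```bash
python3 - <<'E'
from h import *
s=r.read_state(); print(s['t'],s['tcp_pos'],s['opening'],s['ft_force'],todelta(s['tcp_pos'])[2])
m=r.camera_model('wrist'); np.save('pics/w2m.npy',m,allow_pickle=True); save('wrist','w2.png')
E
```

```text
3.4 [0.51724398 0.09230416 0.07380093] 0.012460895872317157 [-2.84616515  1.05461915  9.94932595] 140.28
```

View pics/w2.png

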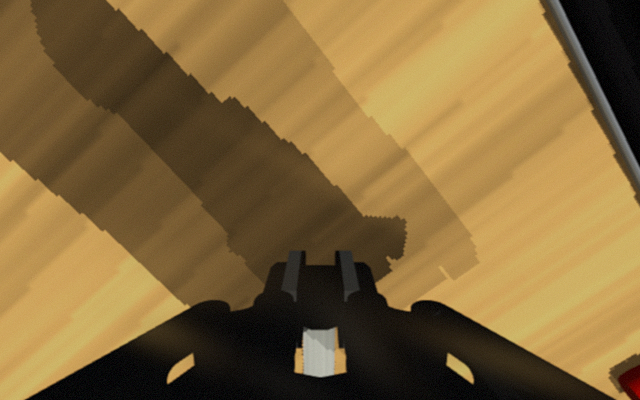

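The hook is gripped: opening 12.5 mm, blade seen between the fingers. Next I need the direction of the cap's grip bar, from enlargements of the pictures I already have.

```bash
python3 - <<'E'
from h import *
t=cv2.imread('pics/top1.png');s=cv2.imread('pics/scene1.png')
a=cv2.resize(t[203:235,410:446],(396,352),interpolation=cv2.INTER_CUBIC)
b=cv2.resize(s[155:190,240:280],(400,350),interpolation=cv2.INTER_CUBIC)
st=lambda c:cv2.normalize(c,None,0,255,cv2.NORM_MINMAX)
a=np.clip((a.astype(float)-40)*2.6,0,255);b=np.clip((b.astype(float)-40)*2.2,0,255)
C=np.zeros((352,800,3));C[:352,:396]=a;C[:350,400:]=b
cv2.imwrite('pics/c3.png',C)
# predicted outlines: cap at (.5207,-.3196); bar top z=.042 four headings
c=np.array([.5207,-.3196])
for h in(-96,-51,-6,39):
    e=[proj('scene',[*(c+k*.029*hd(h)),.042]) for k in(-1,1)]; g=[proj('top',[*(c+k*.029*hd(h)),.042]) for k in(-1,1)]
    print(h,[(round(400+(u-240)*10),round((v-155)*10)) for u,v in e],[(round((u-410)*11),round((v-203)*11)) for u,v in g])
E
```

```text
-96 [(644, 123), (541, 21)] [(103, 152), (311, 173)]
-51 [(688, 80), (496, 62)] [(128, 228), (285, 98)]
-6 [(676, 32), (506, 110)] [(200, 265), (214, 61)]
39 [(615, 8), (568, 135)] [(276, 243), (138, 83)][ WARN:0@0.490] global loadsave.cpp:1063 imwrite_ Unsupported depth image for selected encoder is fallbacked to CV_8U.
```

View pics/c3.png

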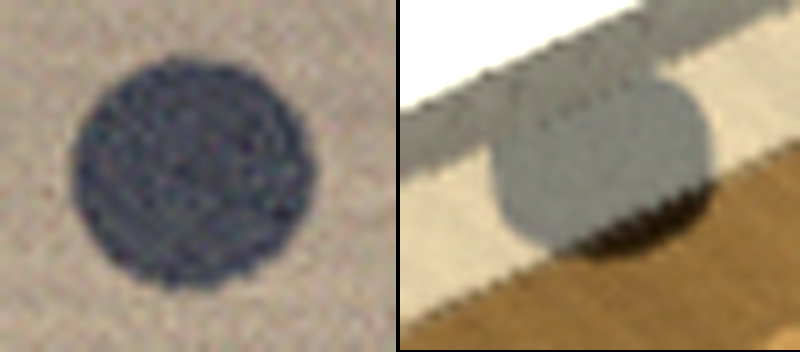

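```bash
python3 - <<'E' 2>/dev/null
from h import *
s=cv2.imread('pics/scene1.png')
c=np.array([.5207,-.3196])
b=cv2.resize(s[155:190,240:280],(400,350),interpolation=cv2.INTER_CUBIC).astype(float)
b=np.clip((b-40)*2.2,0,255).astype(np.uint8)
T=lambda p:[10*(proj('scene',p)[0]-240),10*(proj('scene',p)[1]-155)]
outs=[]
for h in(-96,-51,-6,39):
    o=b.copy()
    for pts in ([ [*(c+.033*hd(a)),z] for a in range(0,360,10) for z in(0,.02)],[[*(c+k*.029*hd(h)+w*.005*hd(h+90)),z] for k in(-1,1) for w in(-1,1) for z in(.02,.042)]):
        hull=cv2.convexHull(np.array([T(p) for p in pts],np.float32)).astype(int)
        cv2.polylines(o,[hull],True,(0,0,255),1)
    cv2.putText(o,str(h),(10,340),0,1,(255,0,0),2); outs.append(cv2.resize(o,None,fx=.85,fy=.85))
cv2.imwrite('pics/c4.png',np.vstack([np.hstack(outs[:2]),np.hstack(outs[2:])]))
E
```

```text
(no output)
```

View pics/c4.png

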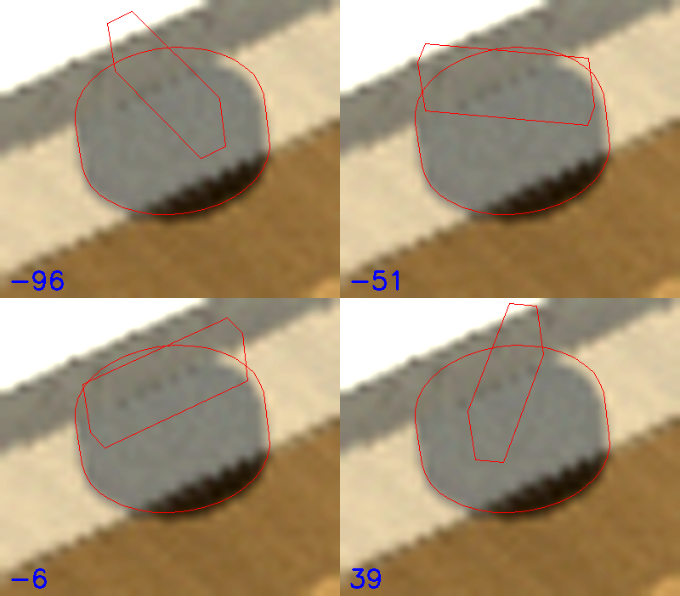

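The bar direction doesn't show clearly, so I'll hook behind the cap's rim. I'll lift slightly, turn the hook to the riser's axis, and shift so the arm enters beside the cap on its +y side.

Emit:
{"fn": "jog_arm", "kwargs": {
  "deltas": [0, 0, -0.01, 0, 1, 0, 0, 0, 7, 1, 0, 0, 0, 7, 1, 0, 0, 0, 7, 1, 0, 0, 0, 7, 1, 0, 0, 0, 7, 1, 0, 0, 0, 7, 1, 0, 0, 0, 7, 1, 0, 0, 0, 6.6, 1]
}}

```text
t: 4.2
tcp_pos: [0.5171, 0.0923, 0.0839]
ee_rot: [-0.0, 0.741, 0.671, 0.0]
ft_force: [0.2, 0.7, -1.6]
opening: 0.0124
```

Emit:
{"fn": "jog_arm", "kwargs": {
  "deltas": [0, 0.037, 0, 0, 1, 0, 0.037, 0, 0, 1, 0, 0.037, 0, 0, 1, 0, 0.037, 0, 0, 1, 0, 0, 0, 0, 1, 0, 0, 0, 0, 1]
}}

```text
t: 4.7
tcp_pos: [0.6656, 0.0776, 0.0833]
ee_rot: [0.0, 0.739, 0.673, -0.0]
ft_force: [-1.3, -0.6, -1.8]
opening: 0.0126
```

```bash
cat >> h.py <<'E'
O=np.array([.4804,-.2324]); EX=hd(-95.9); EY=hd(-5.9)
def ris(p): d=np.array(p)[:2]-O; return np.round([d@EX*1000,d@EY*1000],1)
E
python3 - <<'E'
from h import *
s=r.read_state(); print(s['t'],s['tcp_pos'],s['opening'],s['ft_force'],todelta(s['tcp_pos']),ris(s['tcp_pos']))
save('top','t2.png'); save('scene','s2.png')
t=cv2.imread('pics/t2.png');sc=cv2.imread('pics/s2.png')
a=cv2.resize(t[135:310,255:500],None,fx=1.63,fy=1.63,interpolation=3);b=cv2.resize(sc[80:270,165:365],None,fx=2,fy=2,interpolation=3)
C=np.zeros((400,800,3),np.uint8);C[:a.shape[0],:a.shape[1]]=a;C[:380,400:]=b
cv2.imwrite('pics/c5.png',cv2.convertScaleAbs(C,alpha=1.4))
E
```

```text
4.7 [0.66564639 0.07759053 0.08332064] 0.012575648240908696 [-1.27547167 -0.56698576 -1.79181193] (array([0., 0., 0.]), 'tool x heading', np.float64(84.63)) [-327.4  152.4]
```

View pics/c5.png

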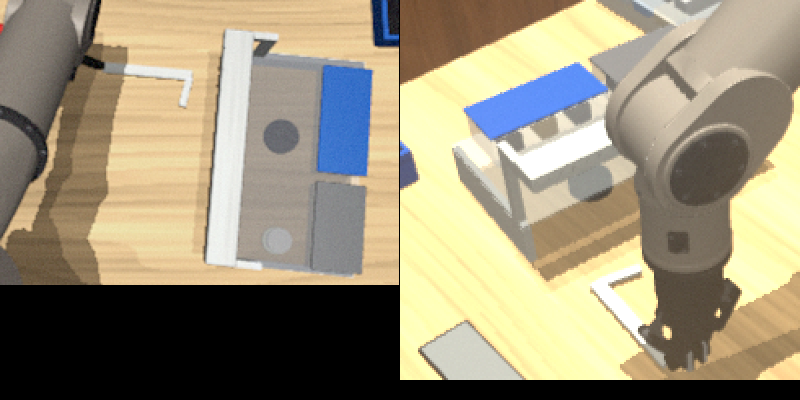

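The hook is level, with its arm pointing toward the cap's side. I'll lower the blade to just above the bench and go in beside the cap.

Emit:
{"fn": "jog_arm", "kwargs": {
  "deltas": [0, 0, 0.0075, 0.5, 1, -0.034, 0, 0, 0, 1, -0.034, 0, 0, 0, 1, -0.034, 0, 0, 0, 1, -0.034, 0, 0, 0, 1, -0.034, 0, 0, 0, 1, -0.034, 0, 0, 0, 1, 0, 0, 0, 0, 1, 0, 0, 0, 0, 1]
}}

```text
t: 5.55
tcp_pos: [0.6424, -0.1267, 0.0759]
ee_rot: [-0.0, 0.744, 0.669, -0.0]
ft_force: [-0.2, 0.4, -1.4]
opening: 0.0125
```

Emit:
{"fn": "jog_arm", "kwargs": {
  "deltas": [-0.005, 0, 0, 0, 1, -0.004, 0, 0, 0, 1, -0.003, 0, 0, 0, 1, 0, 0, 0, 0, 1]
}}

```text
t: 5.88
tcp_pos: [0.6424, -0.1364, 0.0758]
ee_rot: [0.0, 0.742, 0.67, -0.0]
ft_force: [1.0, -0.2, -0.5]
opening: 0.0122
```

```bash
python3 - <<'E'
from h import *
s=r.read_state(); print(s['t'],s['tcp_pos'],s['opening'],s['ft_force'],todelta(s['tcp_pos']),ris(s['tcp_pos']))
save('top','t3.png'); 
t=cv2.imread('pics/t3.png')
a=cv2.resize(t[140:310,300:500],None,fx=4,fy=4,interpolation=3)[:600]
cv2.imwrite('pics/c6.png',cv2.convertScaleAbs(a,alpha=1.5))
E
```

```text
5.8833 [ 0.64238186 -0.13644118  0.07580452] 0.012201664905474618 [ 1.02375856 -0.20284897 -0.50867624] (array([0., 0., 0.]), 'tool x heading', np.float64(84.19)) [-112.1  151.3]
```

View pics/c6.png

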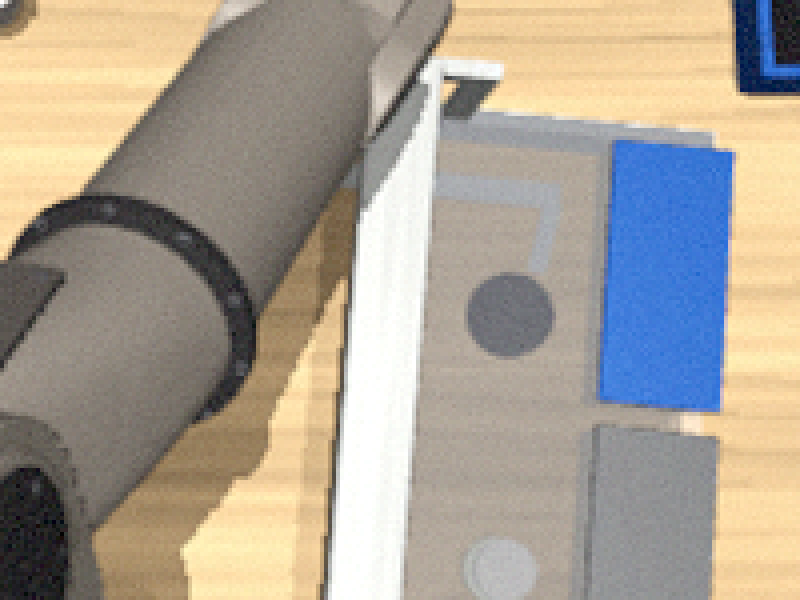

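The arm end (527,268) is beside the cap (511,315) with its inner edge already past the cap's centre. There's no contact yet, so I'll creep deeper while watching the force.

Emit:
{"fn": "jog_arm", "kwargs": {
  "deltas": [-0.003, 0, 0, 0, 1, -0.003, 0, 0, 0, 1, 0, 0, 0, 0, 1]
}}

```text
t: 6.18
tcp_pos: [0.6417, -0.1431, 0.0759]
ee_rot: [0.0, 0.742, 0.67, -0.0]
ft_force: [-0.2, -0.5, -0.9]
opening: 0.0124
```

Emit:
{"fn": "jog_arm", "kwargs": {
  "deltas": [-0.003, 0, 0, 0, 1, 0, 0, 0, 0, 1]
}}

```text
t: 6.35
tcp_pos: [0.6414, -0.1461, 0.0759]
ee_rot: [0.0, 0.742, 0.67, -0.0]
ft_force: [0.9, -0.4, -1.8]
opening: 0.0124
```

Emit:
{"fn": "jog_arm", "kwargs": {
  "deltas": [-0.003, 0, 0, 0, 1, 0, 0, 0, 0, 1]
}}

```text
t: 6.52
tcp_pos: [0.6413, -0.1482, 0.0758]
ee_rot: [-0.0, 0.742, 0.67, 0.0]
ft_force: [-0.5, 2.0, -1.8]
opening: 0.0121
```

Emit:
{"fn": "jog_arm", "kwargs": {
  "deltas": [-0.002, 0, 0, 0, 1, 0, 0, 0, 0, 1]
}}

```text
t: 6.68
tcp_pos: [0.6413, -0.1482, 0.0757]
ee_rot: [-0.001, 0.741, 0.671, 0.001]
ft_force: [-1.5, 13.2, 3.2]
opening: 0.0127
```

Emit:
{"fn": "jog_arm", "kwargs": {
  "deltas": [-0.002, 0, 0, 0, 1, 0, 0, 0, 0, 1]
}}

```text
t: 6.85
tcp_pos: [0.6413, -0.1481, 0.0756]
ee_rot: [-0.002, 0.741, 0.672, 0.001]
ft_force: [-4.0, 25.0, 7.3]
opening: 0.0122
```

Contact with the light bar comes at riser x ≈ -100. I'll back off a little and sweep the arm in behind the cap.

Emit:
{"fn": "jog_arm", "kwargs": {
  "deltas": [0.005, 0, 0, 0, 1, 0, 0, 0, 0, 1, 0, -0.008, 0, 0, 1, 0, -0.008, 0, 0, 1, 0, -0.008, 0, 0, 1, 0, -0.008, 0, 0, 1, 0, -0.008, 0, 0, 1, 0, -0.008, 0, 0, 1, 0, -0.006, 0, 0, 1, 0, 0, 0, 0, 1]
}}

```text
t: 7.68
tcp_pos: [0.5863, -0.1419, 0.0759]
ee_rot: [-0.0, 0.742, 0.67, -0.0]
ft_force: [-0.0, 0.0, -1.1]
opening: 0.0123
```

```bash
python3 - <<'E'
from h import *
s=r.read_state(); print(s['t'],s['tcp_pos'],s['opening'],s['ft_force'],todelta(s['tcp_pos']),ris(s['tcp_pos']))
save('top','t4.png'); 
t=cv2.imread('pics/t4.png')
a=cv2.resize(t[160:260,370:500],None,fx=4,fy=4,interpolation=3)[:600]
cv2.imwrite('pics/c7.png',cv2.convertScaleAbs(a,alpha=1.5))
E
```

```text
7.6833 [ 0.58625568 -0.14191627  0.07587626] 0.01232233648860563 [-0.04730373  0.02153049 -1.08916147] (array([0., 0., 0.]), 'tool x heading', np.float64(84.14)) [-100.9   96. ]
```

View pics/c7.png

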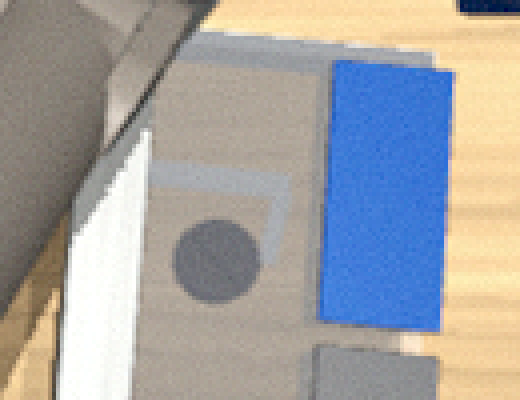

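The arm end (265,262) is now at the cap's far edge (cap centre at 217,262), and the cap has been wedged slightly outward. I'll slide further behind it and then track it numerically.

Emit:
{"fn": "jog_arm", "kwargs": {
  "deltas": [0, -0.007, 0, 0, 1, 0, -0.007, 0, 0, 1, 0, -0.007, 0, 0, 1, 0, -0.007, 0, 0, 1, 0, 0, 0, 0, 1]
}}

```text
t: 8.15
tcp_pos: [0.5582, -0.1391, 0.0758]
ee_rot: [-0.0, 0.742, 0.67, -0.0]
ft_force: [0.5, -0.3, -0.8]
opening: 0.0123
```

```bash
cat >> h.py <<'E'
def cap(z=.021):
    im=r.capture('top'); np.save('pics/last.npy',im)
    roi=im[120:320,250:445].astype(int)
    k=((roi.max(2)<95)&(roi[:,:,0]-roi[:,:,2]<15)).astype(np.uint8)
    k=cv2.morphologyEx(k,cv2.MORPH_OPEN,np.ones((5,5),np.uint8))
    n,l,st,ce=cv2.connectedComponentsWithStats(k)
    for i in range(1,n):
        if 200<st[i,4]<900:
            u,v=ce[i]+[250,120]; p=atz('top',u,v,z); print('blob',u.round(1),v.round(1),st[i],p.round(4),'riser',ris(p))
def st():
    s=r.read_state(); print(round(s['t'],2),s['tcp_pos'].round(4),round(s['opening'],4),s['ft_force'].round(1),todelta(s['tcp_pos'])[2],ris(s['tcp_pos']))
E
python3 - <<'E'
from h import *
im=np.load('pics/t4.npy'); print(im[225,424],im[225,410],im[200,440])
st(); cap()
E
```

```text
[72 74 80] [116 110 102] [118 111 102]
8.15 [ 0.5582 -0.1391  0.0758] 0.0123 [ 0.5 -0.3 -0.8] 84.13 [-100.8   67.7]
blob 423.3 226.9 [163  97  22  21 362] [ 0.4949 -0.3063  0.021 ] riser [72. 22.]
```

Emit:
{"fn": "jog_arm", "kwargs": {
  "deltas": [0.01, 0, 0, 0, 1, 0.014, 0, 0, 0, 1, 0.016, 0, 0, 0, 1, 0.018, 0, 0, 0, 1, 0.018, 0, 0, 0, 1, 0.018, 0, 0, 0, 1, 0.018, 0, 0, 0, 1, 0.016, 0, 0, 0, 1, 0.012, 0, 0, 0, 1]
}}

```text
t: 8.95
tcp_pos: [0.5744, 0.0026, 0.0757]
ee_rot: [-0.0, 0.742, 0.671, 0.0]
ft_force: [1.0, -0.1, -1.3]
opening: 0.0123
```

Emit:
{"fn": "jog_arm", "kwargs": {
  "deltas": [0.015, 0, 0, 0, 1, 0.018, 0, 0, 0, 1, 0.018, 0, 0, 0, 1, 0.018, 0, 0, 0, 1, 0.018, 0, 0, 0, 1, 0.016, 0, 0, 0, 1, 0.01, 0, 0, 0, 1, 0.005, 0, 0, 0, 1, 0, 0, 0, 0, 1]
}}

```text
t: 9.7
tcp_pos: [0.586, 0.1187, 0.0757]
ee_rot: [-0.0, 0.742, 0.671, 0.0]
ft_force: [-0.1, -0.5, -1.4]
opening: 0.0127
```

```bash
python3 - <<'E'
from h import *
st(); cap()
E
```

```text
9.7 [0.586  0.1187 0.0757] 0.0127 [-0.1 -0.5 -1.4] 84.25 [-360.1   69. ]
blob 342.0 218.1 [ 83  89  19  19 309] [ 0.5234 -0.0534  0.021 ] riser [-182.5   24.4]
```

The cap is out on the open bench at riser x -182. I'll disengage the hook, move it aside toward +y, lower it flat and release it.

Emit:
{"fn": "jog_arm", "kwargs": {
  "deltas": [-0.01, 0.003, 0, 0, 1, -0.02, 0.003, 0, 0, 1, 0, 0.012, 0, 0, 1, 0, 0.017, 0, 0, 1, 0, 0.017, 0, 0, 1, 0, 0.013, 0, 0, 1, 0, 0, 0, 0, 1, 0, 0, 0.0012, 0, 1, 0, 0, 0.0008, 0, 1, 0, 0, 0, 0, 1]
}}

```text
t: 10.58
tcp_pos: [0.6472, 0.08, 0.0739]
ee_rot: [0.0, 0.742, 0.67, -0.0]
ft_force: [-0.4, -1.3, 3.0]
opening: 0.0125
```

```bash
python3 - <<'E'
from h import *
st(); cap()
E
```

```text
10.58 [0.6472 0.08   0.0739] 0.0125 [-0.4 -1.3  3. ] 84.12 [-327.9  133.8]
blob 342.0 218.1 [ 83  89  19  19 308] [ 0.5235 -0.0533  0.021 ] riser [-182.6   24.4]
```

The blade is on the bench with a light load. Releasing and rising.

Emit:
{"fn": "jog_arm", "kwargs": {
  "deltas": [0, 0, 0, 0, 0.4, 0, 0, 0, 0, 0.2, 0, 0, 0, 0, -0.2, 0, 0, 0, 0, -1, 0, 0, 0, 0, -1, 0, 0, -0.02, 0, -1, 0, 0, -0.04, 0, -1, 0, 0, -0.04, 0, -1, 0, 0, -0.04, 0, -1]
}}

```text
t: 11.38
tcp_pos: [0.6472, 0.0808, 0.2152]
ee_rot: [-0.0, 0.742, 0.67, -0.001]
ft_force: [0.8, 0.1, -0.3]
opening: 0.0855
```

Emit:
{"fn": "jog_arm", "kwargs": {
  "deltas": [0, 0, -0.03, 0, -1, 0, 0, 0, 0, -1]
}}

```text
t: 11.55
tcp_pos: [0.65, 0.0807, 0.2502]
ee_rot: [0.002, 0.742, 0.67, 0.004]
ft_force: [-0.1, 0.4, -1.2]
opening: 0.0853
```

```bash
python3 - <<'E'
from h import *
st(); cap()
im=np.load('pics/last.npy').astype(int)
# blade check in top view: bright low-sat pixels near predicted blade
p0=O+EX*-.304*1+EY*.134   # nominal hook_grip
for dx in(.05,.1,.15,.19):
    u,v=proj('top',[*(p0+EX*dx),.005]); col=im[int(v)-12:int(v)+13,int(round(u))]; k=np.where(col.max(1)-col.min(1)<30)[0]; print(dx,round(u),round(v,1),k+int(v)-12,col[k].mean() if len(k) else 0)
m=r.camera_model('wrist'); c=(.5235,-.0533,.021); print('cap in wrist',proj('wrist',c,m))
t,R=tool(); E=np.array(m['extrinsics']); cam=-E[:3,:3].T@E[:3,3]; print('cam in tool',R.T@(cam-t), 'view dir', R.T@(-E[2,:3]))
E
```

```text
11.55 [0.65   0.0807 0.2502] 0.0853 [-0.1  0.4 -1.2] 84.14 [-328.9  136.5]
blob 341.9 218.1 [ 83  89  19  19 307] [ 0.5234 -0.0533  0.021 ] riser [-182.6   24.4]
0.05 323 182.8 [180 181 182 183 184 185 186] 95.95238095238095
0.1 338 184.3 [181 182 183 184 185 186 187] 163.95238095238096
0.15 354 185.8 [183 184 185 186 187 188 189] 161.28571428571428
0.19 366 187.0 [184 185 186 187 188 189 190 194 195 196 197 198 199] 160.71794871794873
cap in wrist (np.float64(217.61695957032583), np.float64(307.3870088948844))
cam in tool [ 0.06916958  0.00109285 -0.1274426 ] view dir [-2.73175523e-01 -2.38451904e-04  9.61964176e-01]
```

The hook lies flat as placed, with the blade where predicted in the top view. Now over the cap to find its grip bar direction with the wrist camera.

Emit:
{"fn": "jog_arm", "kwargs": {
  "deltas": [-0.0332, -0.0224, 0, 0, -1, -0.0332, -0.0224, 0, 0, -1, -0.0332, -0.0224, 0, 0, -1, -0.0332, -0.0224, 0, 0, -1, -0.0332, -0.0224, 0, 0, -1, 0, 0, 0, 0, -1, 0, 0, 0, 0, -1]
}}

```text
t: 12.18
tcp_pos: [0.5178, -0.0741, 0.2435]
ee_rot: [-0.001, 0.743, 0.669, 0.0]
ft_force: [1.1, 0.5, 0.2]
opening: 0.0856
```

```bash
python3 - <<'E'
from h import *
st(); m=r.camera_model('wrist'); np.save('pics/w3m.npy',m,allow_pickle=True); im=save('wrist','w3.png')
print(r.read_state()['ee_rot'])
u,v=proj('wrist',(.5235,-.0533,.03),m); print(u,v)
u,v=int(u),int(v); c=im[max(v-90,0):v+90,u-110:u+110]
g=c.mean(2); print(c.shape,np.percentile(g,[2,10,25,50]), c[85:95:3,90:130:5].tolist()[0])
c=np.clip((cv2.resize(c,None,fx=3,fy=3,interpolation=3).astype(float)-5)*4,0,255).astype(np.uint8)
cv2.imwrite('pics/c8.png',c[:,:,::-1][:600])
E
```

```text
12.18 [ 0.5178 -0.0741  0.2435] 0.0856 [1.1 0.5 0.2] 84.0 [-161.4   20.9]
[-4.11158789e-04  7.42409636e-01  6.69946072e-01  1.55368844e-04]
322.6655859067548 157.02743607475014
(180, 220, 3) [ 20.33333333  48.          67.66666667 111.66666667] [[24, 22, 15], [27, 23, 22], [23, 21, 18], [25, 22, 24], [11, 15, 11], [16, 17, 17], [21, 19, 19], [23, 20, 20]]
```

Using my last picture view here, where it matters.

View pics/c8.png

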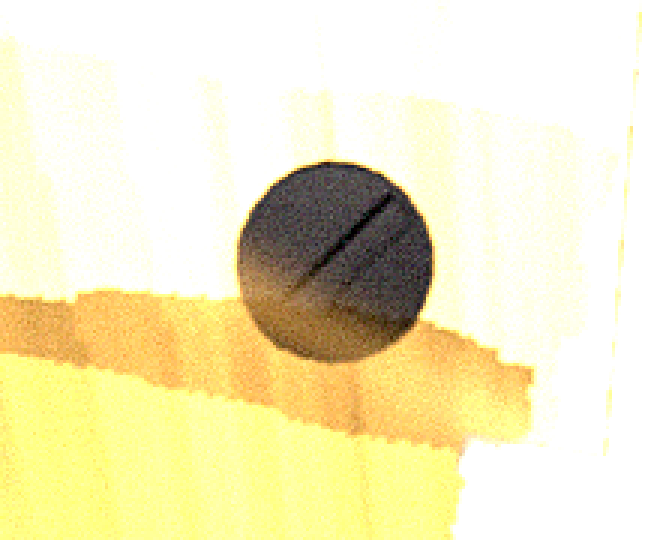

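The cap appears at px (324,154) with its grip bar between two parallel lines, running from crop (297,293) to (393,193) and about (335,300) to (405,232).

```bash
python3 - <<'E'
from h import *
m=np.load('pics/w3m.npy',allow_pickle=True).item()
P=lambda x,y,z:atz('wrist',212+x/3,67+y/3,z,m)[:2]
a,b=P(297,293,.042),P(393,193,.042); print(a,b,'len',np.linalg.norm(b-a),'heading',np.degrees(np.arctan2(*(b-a)[::-1])))
a2,b2=P(335,300,.042),P(405,232,.042); print(a2,b2,'heading',np.degrees(np.arctan2(*(b2-a2)[::-1])),'mid of all',(a+b+a2+b2)/4)
for z in(.02,.01): print('disc',P(336,262,z), 2*98/3/360*(m['extrinsics'] is not None)*.36)
im=np.load('pics/w3.npy')
# refined line direction: dark pixels on the disc
c=cv2.resize(im[67:247,212:432],None,fx=3,fy=3,interpolation=3).mean(2); yy,xx=np.mgrid[:c.shape[0],:c.shape[1]]
d=((xx-336)**2+(yy-262)**2<88**2); k=d&(c<14)
pts=np.argwhere(k)[:,::-1].astype(np.float32); print(len(pts))
vx,vy,x0,y0=cv2.fitLine(pts,cv2.DIST_HUBER,0,.01,.01).ravel(); p,q=P(x0-40*vx,y0-40*vy,.035),P(x0+40*vx,y0+40*vy,.035)
print('fit heading',np.degrees(np.arctan2(*(q-p)[::-1])))
print(todelta((.5235,-.0533,.1)))
E
```

```text
[ 0.51220885 -0.05747403] [ 0.54409567 -0.03062385] len 0.04168575158695212 heading 40.09892633563128
[ 0.52356143 -0.06084932] [ 0.54667799 -0.04250638] heading 38.43194477081103 mid of all [ 0.53163599 -0.04786339]
disc [ 0.5249832 -0.052231 ] 0.06533333333333333
disc [ 0.52494927 -0.05356254] 0.06533333333333333
1006
fit heading 37.977527316037175
(array([0.0197, 0.0027, 0.1435]), 'tool x heading', np.float64(84.13))
```

Emit:
{"fn": "jog_arm", "kwargs": {
  "deltas": [0.0206, 0.0036, 0, 0, -0.2, 0, 0, 0.02, 6.5, -0.2, 0, 0, 0.02, 6.5, -0.2, 0, 0, 0.02, 6.5, -0.2, 0, 0, 0.02, 6.5, -0.2, 0, 0, 0.02, 6.5, -0.2, 0, 0, 0.02, 6.5, -0.2, 0, 0, 0.02, 6, -0.2, 0, 0, 0, 0, -0.2, 0, 0, 0, 0, -0.2]
}}

```text
t: 13.07
tcp_pos: [0.5247, -0.0522, 0.1029]
ee_rot: [0.0, 0.941, 0.337, -0.002]
ft_force: [0.8, 0.2, -0.2]
opening: 0.0514
```

```bash
python3 - <<'E'
from h import *
st(); print(todelta((.5245,-.0525,.037)), r.read_state()['q'].round(2))
E
```

```text
13.07 [ 0.5247 -0.0522  0.1029] 0.0514 [ 0.8  0.2 -0.2] 39.41 [-183.8   25.5]
(array([-0.0001,  0.0001,  0.0659]), 'tool x heading', np.float64(39.41)) [-0.72  0.54  0.91  2.09 -0.6   0.79 -0.33]
```

Emit:
{"fn": "jog_arm", "kwargs": {
  "deltas": [0, 0, 0.025, 0, -0.2, 0, 0, 0.025, 0, -0.2, 0, 0, 0.0145, 0, -0.2, 0, 0, 0, 0, -0.2, 0, 0, 0, 0, 1, 0, 0, 0, 0, 1, 0, 0, 0, 0, 1, 0, 0, 0, 0, 1, 0, 0, 0, 0, 1, 0, 0, 0, 0, 1],
  "force": 60
}}

```text
t: 13.9
tcp_pos: [0.5258, -0.0523, 0.0407]
ee_rot: [-0.0, 0.942, 0.335, 0.001]
ft_force: [-1.9, 1.1, 15.6]
opening: 0.0084
```

```bash
python3 - <<'E'
from h import *
st()
E
```

```text
13.9 [ 0.5258 -0.0523  0.0407] 0.0084 [-1.9  1.1 15.6] 39.2 [-183.8   26.7]
```

The cap's grip bar is held (opening 8.4 mm). I'll lift and carry it to just short of the narrow collar, then measure the collar from near.

Emit:
{"fn": "jog_arm", "kwargs": {
  "deltas": [0, 0, -0.02, 0, 1, 0, 0, -0.035, 0, 1, 0, 0, -0.035, 0, 1, 0, 0, -0.035, 0, 1, 0, 0, -0.016, 0, 1, 0, 0, 0, 0, 1]
}}

```text
t: 14.4
tcp_pos: [0.5267, -0.0527, 0.1843]
ee_rot: [0.0, 0.942, 0.335, 0.003]
ft_force: [0.6, -0.2, -1.3]
opening: 0.0083
```

Emit:
{"fn": "jog_arm", "kwargs": {
  "deltas": [0.0217, -0.0277, 0, 0, 1, 0.0217, -0.0277, 0, 0, 1, 0.0217, -0.0277, 0, 0, 1, 0.0217, -0.0277, 0, 0, 1, 0.0217, -0.0277, 0, 0, 1, 0.0217, -0.0277, 0, 0, 1, 0.0217, -0.0277, 0, 0, 1, 0.0217, -0.0277, 0, 0, 1, 0.0217, -0.0277, 0, 0, 1, 0.0217, -0.0277, 0, 0, 1]
}}

```text
t: 15.23
tcp_pos: [0.5176, 0.3012, 0.1804]
ee_rot: [-0.0, 0.942, 0.336, -0.0]
ft_force: [0.4, 0.7, 0.3]
opening: 0.0083
```

Emit:
{"fn": "jog_arm", "kwargs": {
  "deltas": [0, 0, 0, 0, 1, 0, 0, 0, 0, 1, 0, 0, 0, 0, 1]
}}

```text
t: 15.48
tcp_pos: [0.5181, 0.2988, 0.1803]
ee_rot: [0.0, 0.942, 0.335, -0.0]
ft_force: [0.5, 0.5, -0.5]
opening: 0.0084
```

```bash
python3 - <<'E'
from h import *
st(); m=r.camera_model('wrist'); np.save('pics/w4m.npy',m,allow_pickle=True); im=save('wrist','w4.png')
for c in((.5812,.35,.105),(.4507,.3596,.105)): print(np.round(proj('wrist',c,m),1))
g=cv2.GaussianBlur(cv2.convertScaleAbs(im[:,:,1],alpha=2),(3,3),0)
cc=cv2.HoughCircles(g,cv2.HOUGH_GRADIENT,1,60,param1=80,param2=22,minRadius=25,maxRadius=80)
for u,v,R in (cc[0][:8] if cc is not None else []):
    p=atz('wrist',u,v,.105,m); q=atz('wrist',u+R,v,.105,m); print(u,v,R,p.round(4),'dia',2*np.linalg.norm(q-p))
E
```

```text
15.48 [0.5181 0.2988 0.1803] 0.0084 [ 0.5  0.5 -0.5] 39.2 [-532.3  -17.1]
[318.6  82. ]
[170.3 248.2]
317.5 85.5 47.1 [0.5794 0.3494 0.105 ] dia 0.050294263887467376
175.5 246.5 42.2 [0.4536 0.3578 0.105 ] dia 0.05098449720071316
323.5 266.5 33.8 [0.4998 0.2801 0.105 ] dia 0.04150940684256309
```

```bash
python3 - <<'E'
from h import *
m=np.load('pics/w4m.npy',allow_pickle=True).item(); im=np.load('pics/w4.npy').astype(np.float32).mean(2)
# render candidates: mean brightness of world circle (radius rr, height z) about centre; maximise ring for rim
def ring(c,rr,z):
    P=np.array([proj('wrist',[*(c+rr*hd(a)),z],m) for a in range(0,360,6)],np.float32)
    return cv2.remap(im,P[:,0],P[:,1],cv2.INTER_LINEAR)
c0=np.array([.580,.3497])
for rr in np.arange(.012,.034,.0015): print(round(rr,4),ring(c0,rr,.105).mean().round(1),ring(c0,rr,.105).std().round(1),end=' | ')
from scipy.optimize import minimize
for rr in(.021,.0225,.024):
  best=max(((ring(c0+[dx,dy],rr,.105).mean()-.5*ring(c0+[dx,dy],rr+.004,.105).mean()-.5*ring(c0+[dx,dy],rr-.004,.105).mean(),dx,dy) for dx in np.arange(-.004,.0041,.001) for dy in np.arange(-.004,.0041,.001)))
  print('\n',rr,best,c0+best[1:])
E
```

```text
0.012 53.1 2.6 | 0.0135 52.6 2.5 | 0.015 52.4 3.4 | 0.0165 53.7 4.7 | 0.018 54.2 5.8 | 0.0195 107.8 24.3 | 0.021 165.8 15.1 | 0.0225 103.8 22.9 | 0.024 68.3 9.2 | 0.0255 41.2 6.8 | 0.027 30.7 3.7 | 0.0285 30.5 3.8 | 0.03 30.8 3.2 | 0.0315 30.7 3.9 | 0.033 31.0 3.7 | 
 0.021 (np.float32(112.08563), np.float64(0.0), np.float64(0.0)) [0.58   0.3497]

 0.0225 (np.float32(65.36449), np.float64(-0.001), np.float64(0.0)) [0.579  0.3497]

 0.024 (np.float32(26.880539), np.float64(-0.003), np.float64(-0.002)) [0.577  0.3477]
```

The ring fit confirms the narrow collar (outer Ø ≈ 53 mm), centred at (0.580, 0.3497). I'll move over it and lower.

Emit:
{"fn": "jog_arm", "kwargs": {
  "deltas": [0.02, 0, 0, 0, 1, 0.0211, 0, 0, 0, 1, 0.02, 0, 0, 0, 1, 0.02, -0.0003, 0, 0, 1, 0, 0, 0, 0, 1, 0, 0, 0.015, 0, 1, 0, 0, 0.015, 0, 1, 0, 0, 0, 0, 1]
}}

```text
t: 16.2
tcp_pos: [0.5792, 0.3492, 0.1469]
ee_rot: [0.0, 0.942, 0.335, -0.002]
ft_force: [0.4, -0.6, -2.0]
opening: 0.0083
```

Emit:
{"fn": "jog_arm", "kwargs": {
  "deltas": [0, 0, 0.004, 0, 1, 0, 0, 0.004, 0, 1, 0, 0, 0.004, 0, 1, 0, 0, 0, 0, 1]
}}

```text
t: 16.53
tcp_pos: [0.5806, 0.3506, 0.1377]
ee_rot: [0.0, 0.942, 0.335, -0.0]
ft_force: [-1.0, 0.9, -0.0]
opening: 0.0083
```

The cap bottom is already below the rim with no side force, so it is over the collar. I'll keep going down.

Emit:
{"fn": "jog_arm", "kwargs": {
  "deltas": [0, 0, 0.003, 0, 1, 0, 0, 0.003, 0, 1, 0, 0, 0, 0, 1]
}}

```text
t: 16.78
tcp_pos: [0.5807, 0.3508, 0.1318]
ee_rot: [0.0, 0.942, 0.335, -0.0]
ft_force: [0.2, 0.5, -0.8]
opening: 0.0086
```

Emit:
{"fn": "jog_arm", "kwargs": {
  "deltas": [0, 0, 0.002, 0, 1, 0, 0, 0.002, 0, 1, 0, 0, 0, 0, 1]
}}

```text
t: 17.03
tcp_pos: [0.5812, 0.3508, 0.1298]
ee_rot: [-0.001, 0.942, 0.335, 0.0]
ft_force: [-9.9, -2.7, 23.3]
opening: 0.0082
```

Emit:
{"fn": "jog_arm", "kwargs": {
  "deltas": [0, 0, 0.001, 0, 1, 0, 0, 0, 0, 1]
}}

```text
t: 17.2
tcp_pos: [0.5811, 0.3508, 0.1297]
ee_rot: [-0.001, 0.942, 0.335, 0.0]
ft_force: [-15.6, -3.5, 37.7]
opening: 0.0083
```

Emit:
{"fn": "jog_arm", "kwargs": {
  "deltas": [0, 0, -0.003, 0, 1, 0, 0, 0, 0, 0.5, 0, 0, 0, 0, 0.2, 0, 0, 0, 0, -0.2, 0, 0, 0, 0, -0.2, 0, 0, -0.02, 0, -0.2, 0, 0, -0.03, 0, -0.2, 0, 0, -0.03, 0, -0.2, 0, 0, 0, 0, -0.2]
}}

```text
t: 17.95
tcp_pos: [0.5832, 0.3509, 0.2154]
ee_rot: [-0.001, 0.942, 0.335, 0.003]
ft_force: [0.8, -0.3, 0.3]
opening: 0.0511
```

```bash
python3 - <<'E'
from h import *
st(); print(r.read_state()['ee_rot'])
E
```

```text
17.95 [0.5832 0.3509 0.2154] 0.0511 [ 0.8 -0.3  0.3] 39.14 [-590.8   42.3]
[-5.58483448e-04  9.42235327e-01  3.34938664e-01  2.89273789e-03]
```

The stop came exactly at the seated height: TCP 0.1297, which puts the cap bottom at 0.089. As a touch check and final press, I'll bring the shut fingers down on top of the grip bar.

Emit:
{"fn": "jog_arm", "kwargs": {
  "deltas": [0, 0, 0, 0, 1, 0, 0, 0, 0, 1, 0, 0, 0, 0, 1, 0, 0, 0, 0, 1, 0, 0, 0, 0, 1, 0, 0, 0.02, 0, 1, 0, 0, 0.02, 0, 1, 0, 0, 0.015, 0, 1, 0, 0, 0, 0, 1]
}}

```text
t: 18.7
tcp_pos: [0.5795, 0.3502, 0.152]
ee_rot: [0.001, 0.942, 0.335, -0.002]
ft_force: [-1.6, 0.4, -0.1]
opening: 0.0001
```

Emit:
{"fn": "jog_arm", "kwargs": {
  "deltas": [0, 0, 0.003, 0, 1, 0, 0, 0.003, 0, 1, 0, 0, 0, 0, 1]
}}

```text
t: 18.95
tcp_pos: [0.5812, 0.3508, 0.1496]
ee_rot: [-0.0, 0.942, 0.335, 0.0]
ft_force: [-0.9, -0.7, 0.7]
opening: -0.0002
```

Emit:
{"fn": "jog_arm", "kwargs": {
  "deltas": [0, 0, 0.002, 0, 1, 0, 0, 0.002, 0, 1, 0, 0, 0, 0, 1]
}}

```text
t: 19.2
tcp_pos: [0.5809, 0.3508, 0.1453]
ee_rot: [-0.0, 0.942, 0.335, -0.0]
ft_force: [-0.3, 0.7, 0.4]
opening: -0.0002
```

Emit:
{"fn": "jog_arm", "kwargs": {
  "deltas": [0, 0, 0.001, 0, 1, 0, 0, 0.001, 0, 1, 0, 0, 0, 0, 1]
}}

```text
t: 19.45
tcp_pos: [0.5811, 0.3508, 0.1451]
ee_rot: [-0.001, 0.942, 0.335, 0.0]
ft_force: [-8.0, -2.8, 23.4]
opening: 0.0001
```

Emit:
{"fn": "jog_arm", "kwargs": {
  "deltas": [0, 0, 0.001, 0, 1, 0, 0, 0, 0, 1]
}}

```text
t: 19.62
tcp_pos: [0.5812, 0.3508, 0.1449]
ee_rot: [-0.001, 0.942, 0.335, 0.0]
ft_force: [-14.8, -4.7, 35.8]
opening: 0.0
```

The contact puts the bar top at 0.131 m, exactly the fully seated height. I'll retreat and compare the top view with the first one.

Emit:
{"fn": "jog_arm", "kwargs": {
  "deltas": [0, 0, -0.02, 0, 1, 0, 0, -0.04, 0, 1, 0, 0, -0.04, 0, 0, 0, 0, -0.04, 0, 0, 0, 0, 0, 0, 0, 0, 0, 0, 0, 0]
}}

```text
t: 20.12
tcp_pos: [0.5819, 0.3509, 0.2848]
ee_rot: [-0.001, 0.942, 0.335, 0.002]
ft_force: [-1.2, 0.4, -0.6]
opening: 0.043
```

```bash
python3 - <<'E'
from h import *
st(); a=r.capture('top').astype(int); b=np.load('pics/top1.npy').astype(int)
for n,(x0,x1,y0,y1) in dict(cup=(280,310,118,150),driver=(208,275,143,160),jar=(412,440,272,296)).items(): print(n,np.abs(a-b)[y0:y1,x0:x1].mean().round(2))
p0=O+EX*-.304+EY*.134
for dx in(.05,.1,.15): 
    u,v=proj('top',[*(p0+EX*dx),.005]); col=a[int(v)-12:int(v)+13,int(round(u))]; k=np.where(col.max(1)-col.min(1)<30)[0]; print(dx,k+int(v)-12)
E
```

```text
20.12 [0.5819 0.3509 0.2848] 0.043 [-1.2  0.4 -0.6] 39.18 [-590.7   41. ]
cup 9.15
driver 9.39
jar 9.07
0.05 [180 181 182 183 184 185]
0.1 [181 182 183 184 185 186 187]
0.15 [183 184 185 186 187 188 189]
```

```bash
python3 -c "
from h import *
print(r.hand_in())"
```

```text
the job is handed in; nothing more can be done
None
```

I dragged the cap out with the flat hook, laid the hook back on the open bench, and pushed the cap fully down over the narrow collar. I handed the job in at about 20 s of the 56 s allowed.

- **Drag:** The hand stayed upright, so I gripped the hook near the top of its handle for reach. I slid the arm in behind the cap, which wedged it slightly sideways, then pulled the cap to about 180 mm in front of the riser. While finding the depth limit, the hand touched the light bar once, at about 25 N, under the 40 N limit.
- **Hook:** Two later top views showed the blade still lying where I released it.
- **Cap:** The down-push stopped exactly at the seated height, with the cap's bottom edge at 89 mm. After release I pressed the shut fingers on the grip bar at up to 36 N. That put the bar top at 131 mm, again the seated height.
- **Jar, screwdriver and cup:** The same top-view areas differed by about 9 grey levels from the first picture for all three. I took that as image noise but had no empty area to compare it with. Nothing was commanded near any of them.

All 12 picture views were used, so the final checks were by numbers and touch, not by eye. No check failed or disagreed.

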